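# Sort the pantry jars behind the rack's rail

### The job

The yellow-lidded jar stands in the wrong bay of the jar rack and the red- and blue-lidded ones are still out on the worktop; put all three where they belong: lift each one, upright, clear over the rails and dividers, and stand it flat on the floor of the bay whose clips match its lid. Lower each jar until it is on the board or just above it before letting go, and leave the bottle, the tin, the bowl and the white-lidded jar standing where they are.

Things in the scene. Friction and masses are not known exactly. Their poses are not given: they have to be found in the camera images.
- rack: wooden rack fixed to the worktop, 131 mm in x, 352 in y; origin: middle of its underside; x across the rails, away from the robot; y along them. Board top 15 mm up. Rails 8 mm thick, front (-x) and back (+x), and 6 mm end walls stand 40 mm above the board. 115 mm between rails. Three dividers 4 mm thick, 20 high, make four bays (pitch 85 mm, clear width 81 to 83).
- bay_red: rack bay with red clips, any of the four places; origin: middle of the bay's floor (board top), axes as the rack's. Fixed red plastic clips 44 mm long sit on the front and back rails (x = -61.5, +61.5 mm), tops 43 mm above the floor, 3 mm proud of the rails' outer faces. Home of the red-lidded jar.
- bay_blue: rack bay with blue clips, any of the four places; origin: middle of the bay's floor (board top), axes as the rack's. Fixed blue plastic clips 44 mm long sit on the front and back rails (x = -61.5, +61.5 mm), tops 43 mm above the floor, 3 mm proud of the rails' outer faces. Home of the blue-lidded jar.
- bay_yellow: rack bay with yellow clips, any of the four places; origin: middle of the bay's floor (board top), axes as the rack's. Fixed yellow plastic clips 44 mm long sit on the front and back rails (x = -61.5, +61.5 mm), tops 43 mm above the floor, 3 mm proud of the rails' outer faces. Home of the yellow-lidded jar.
- bay_white: rack bay with white clips, any of the four places; origin: middle of the bay's floor (board top), axes as the rack's. Fixed white plastic clips 44 mm long sit on the front and back rails (x = -61.5, +61.5 mm), tops 43 mm above the floor, 3 mm proud of the rails' outer faces. The white-lidded jar already stands here.
- jar_red: rust-brown storage jar with a red lid, to be put away; round, body diameter 56 mm up to 65 mm height, then a shoulder; 95 mm tall with its lid (lid 16 mm high, diameter 50 mm); about 0.3 kg, 0.2 to 0.45; origin: centre of its underside, z up. Starts on the worktop, beside the bottle or the tin.
- jar_blue: cream storage jar with a blue lid, to be put away; round, body diameter 52 mm up to 70 mm height, then a shoulder; 100 mm tall with its lid (lid 16 mm high, diameter 47 mm); about 0.3 kg, 0.2 to 0.45; origin: centre of its underside, z up. Starts on the worktop, beside the bottle or the tin.
- jar_yellow: olive-green storage jar with a yellow lid, to be put away; round, body diameter 48 mm up to 78 mm height, then a shoulder; 108 mm tall with its lid (lid 16 mm high, diameter 43 mm); about 0.3 kg, 0.2 to 0.45; origin: centre of its underside, z up. Starts misplaced in the bay with blue clips.
- jar_white: bystander: dark brown jar with a white lid, 54 mm diameter, 100 mm tall, standing in the white bay; origin: centre of its underside.
- bottle: bystander: amber bottle with a black cap, 60 mm diameter, 180 mm tall, standing on the worktop among the jars; origin: centre of its underside.
- tin: bystander: food tin with a green band, 68 mm diameter, 105 mm tall, standing on the worktop among the jars; origin: centre of its underside.
- bowl: bystander: blue bowl, 120 mm across, 60 mm tall, on the worktop to the left of the rack; origin: centre of its underside.

How it is judged:
By the outcome, as a careful person would: the job done as asked, in the order asked, and still so for the second after the job is handed in, with the robot touching nothing.
It also fails if it takes over 67 s, if anything falls off the work surface, if the arm or the gripper's body presses on something with over 40 N, if the wrist force passes 120 N, or if a joint passes its speed limit or range.

### The arm

A 7-joint arm with a two-finger parallel gripper is mounted at the origin on the work surface. World frame = base frame: x ahead of the robot, y to its left, z up, the work surface at z = 0. Lengths are in m, angles in rad, forces in N, time in s.
With the tool pointing down it reaches from about 0.4 to 0.85 m from the base axis. Payload 10.4 kg.
Tool frame: the origin (TCP) lies on the centre line of the jaws, within the pads' length; the fingertips stand 14 mm ahead of it and the grasp point (between the pads) lies 5 mm behind it (manip.tip_reach is the distance from the TCP to the fingertips, in m); z points along the fingers, y is the line along which they close (so a half turn about z gives the same grasp; the last joint's range is limited). The gripper opens to 85 mm and grips with 20 to 120 N. Pads are 22 mm wide; open, the fingers measure 114 mm over their backs; the gripper's body (76 mm by 85 mm) begins 54 mm behind the grasp point. The pads swing forward as they close: fully open they stand 13 mm farther back than shut.
Start: joints at [-1.362, 0.332, -0.065, 1.46, 0.022, 1.35, -0.088], TCP at [0.144, 0.608, 0.245] pointing down, gripper open.
Joint ranges: [-2.6, 2.6], [-0.5, 2.12], [-1.47, 1.34], [0.16, 2.42], [-1.27, 4.41], [0.06, 2.06], [-2.6, 2.6]. Speed limits (rad/s): [2.22, 2.22, 2.79, 2.79, 3.14, 3.14, 3.14].

### API

Orientations are given as a unit quaternion [x, y, z, w].
In Python, from workcell import manip gives the robot as it stands.
- The arm moves only by the shell command python3 -m pendant 'ROWS' [FORCE]. ROWS is JSON, a list of rows, each a list of 7 numbers: the shift along the tool's x, y, z in units of 50 mm (1.0 is 50 mm), then the turn, a rotation vector about the tool's x, y, z in units of 8 degrees (1.0 is 8 degrees), then the opening, from -1 (shut) to 1 (fully open), so that 0 is half open. In form: [[dx, dy, dz, ax, ay, az, jaw], ...]. A call has exactly 10 rows; each row is the pose to reach, as a shift and turn from the pose commanded when the call began, along the tool's axes at that moment; what a row does not reach only later rows make up. A row lasts 1/8 s, in which the tool goes at most 62.5 mm and 10.7 degrees, less where a joint would pass 70% of its speed; a pose out of reach is approached as far as the arm can. A call with a gripper value outside its range is refused whole. The fingers move at their own pace and stop on an object; FORCE is the grip in N (left out, the last holds). Time passes only in rows, so rows that repeat a pose let the fingers close, or fill a call up. It gives the time, the measured TCP pose, the force, the opening and the grip force at its end, in the units of the state.
- manip.get_obs(): the state, without advancing time (a new reading comes with each control period).
- manip.camera(name): name is "side" or "top" or "wrist"; returns (picture, depth): 384x512x3 uint8, red, green, blue; 384x512 float32, m along the optical axis (not along the pixel's ray), 0 where there is no reading.
- manip.get_calibration(name): a dict with "fx", "fy", "cx", "cy" (pixels), "D" ([k1, k2, p1, p2, k3] as OpenCV has them; the pictures are not rectified), "xyz" and "orientation" of the camera in the world. Camera axes: x right, y up, looking along -z (the intrinsics and any distortion apply to the point x, -y, -z); pixel columns grow to the right and rows downward; lengths in m; the calibration is good to about 2 mm. A picture is of the moment at which its call begins: read the wrist's pose just before it. get_calibration takes no time and is no camera call; for the wrist camera it gives the pose at the moment of the call.
- manip.hand_in(): hands the job in; it is judged then, once.
Trained networks look in the newest picture that a camera, given by its name, has taken for a name from the list of things; names that differ only in an ending like _2 or _b are one class to them, and where a whole thing is asked for, a point or a joint stands for the part that bears it (a point fixed in the world has none). Each returns a list of dicts, best first, with "p" (0 to 1); they miss things now and then, are a little off and sometimes report something else, mostly with a low value. They report only what shows in the picture. A call takes as long as a camera call.
- manip.find_in(thing, camera): "box" ([left, top, right, bottom] in pixels, round what is visible of it).
- manip.trace(thing, camera): "pixels" (384x512 bool, what is visible of it) and "box" ([left, top, right, bottom] in pixels, round what is visible of it).
- manip.tip_of(thing, camera): "pixel" ([column, row] in pixels: a listed point, or the origin of a listed thing).
The state is a dict: "clock": time; "joint_pos": joint angles; "joint_velocities": joint speeds; "tau": joint torques, N m; "position": TCP position; "ee_rot": TCP orientation; "ft_force": force on the tool from outside, world axes, zero at the start; "torque": the same for the moment, N m; "grip_width": opening from 0.0 (shut) to 1.0 (fully open); "grasp_force": force on a finger pad.
Only numpy, scipy, OpenCV 4.12 (cv2) and the standard library are available. Lean on these libraries where they do the work, as an engineer would, in place of code of your own. Each camera call takes 0.05 s, during which the arm holds its last target. There are 200 camera calls.

## Working session

There is one attempt and no reset: what is moved stays moved. The work goes in short steps, Python scripts to look and compute and a shell command to move; the robot and the scene stay as the last step left them, time stands still between calls to the robot, and variables do not carry over. Pictures are saved under pics/ and viewed, at most 10 in all, crops included, and the job is handed in when it is done.

```bash
ls; mkdir -p pics; cat > h.py <<'E'
import numpy as np, cv2
from scipy.spatial.transform import Rotation as R
from workcell import manip
def pts(cam, depth, mask, cal):
    v,u=np.nonzero(mask&(depth>0)); d=depth[v,u]
    K=np.array([[cal['fx'],0,cal['cx']],[0,cal['fy'],cal['cy']],[0,0,1.]])
    n=cv2.undistortPoints(np.stack([u,v],1).astype(float).reshape(-1,1,2),K,np.array(cal['D'],float)).reshape(-1,2)
    P=np.stack([n[:,0]*d,-n[:,1]*d,-d],1)
    return R.from_quat(cal['orientation']).apply(P)+np.array(cal['xyz'])
E
python3 - <<'E'
from h import *
o=manip.get_obs(); print(o)
for c in ['top','side']:
    cal=manip.get_calibration(c); p,d=manip.camera(c); cv2.imwrite(f'pics/{c}0.png',p[:,:,::-1]); print(c,cal)
    for t in ['jar_red','jar_blue','jar_yellow','jar_white','bottle','tin','bowl','bay_red','bay_blue','bay_yellow','bay_white','rack']:
        r=manip.trace(t,c)
        for x in r[:2]:
            P=pts(c,d,x['pixels'],cal)
            if len(P)==0: continue
            zt=np.percentile(P[:,2],97); T=P[P[:,2]>zt-.008]
            print(t,round(x['p'],2),np.round(x['box']),'ztop',zt.round(3),'mid',((T.min(0)+T.max(0))/2).round(3),'all',P.min(0).round(3),P.max(0).round(3))
E
```

```text
pics
{'clock': 0.0, 'joint_pos': array([-1.36160009,  0.33288265, -0.06467415,  1.46094537,  0.0216172 ,
        1.34988549, -0.08850999]), 'joint_velocities': array([-0.00014999,  0.00119313, -0.00175676, -0.00102154,  0.00054564,
       -0.00172311, -0.0007662 ]), 'tau': array([-1.42902459e-04, -6.25432062e+01,  4.89755091e-02, -3.91620576e+01,
        1.62071380e-02,  9.54578281e-03,  1.18417967e-05]), 'position': array([0.14352235, 0.60793603, 0.24450719]), 'ee_rot': array([ 1.15643551e-01,  9.93290522e-01, -7.11561418e-04, -3.71629367e-05]), 'ft_force': array([ 0.17120862,  0.28451148, -0.50577882]), 'torque': array([ 0.03110778, -0.01770542,  0.01418205]), 'grasp_force': 0.0, 'grip_width': 1.0002967097464497}
top {'fx': 353.15135618359653, 'fy': 353.15135618359653, 'cx': 254.3541973189136, 'cy': 183.5778373495867, 'D': array([0.0274103, 0.       , 0.       , 0.       , 0.       ]), 'xyz': array([0.39902837, 0.03383598, 0.91616459]), 'orientation': array([-0.06340339,  0.05644337,  0.70722883, -0.70187003])}
jar_red 0.66 [389. 220. 424. 245.] ztop 0.098 mid [ 0.421 -0.324  0.095
[... 3099 characters left out ...]
 [368. 247. 430. 299.] ztop 0.061 mid [0.62  0.415 0.058] all [ 0.531  0.354 -0.001] [0.68  0.473 0.064]
bay_red 0.88 [189. 177. 240. 221.] ztop 0.06 mid [0.628 0.005 0.057] all [ 0.558 -0.018  0.032] [0.698 0.028 0.061]
bay_blue 0.54 [131. 153. 188. 197.] ztop 0.06 mid [ 0.628 -0.164  0.056] all [ 0.49  -0.224  0.001] [ 0.698 -0.141  0.061]
bay_yellow 0.61 [159. 167. 213. 207.] ztop 0.06 mid [ 0.629 -0.079  0.057] all [ 0.56  -0.121  0.016] [ 0.699 -0.056  0.061]
bay_white 0.71 [223. 191. 277. 237.] ztop 0.06 mid [0.627 0.092 0.057] all [0.557 0.068 0.032] [0.698 0.114 0.061]
rack 0.73 [128. 160. 285. 251.] ztop 0.055 mid [ 0.628 -0.037  0.065] all [ 0.496 -0.279 -0.002] [0.697 0.141 0.084]
```

```bash
python3 -c "
import cv2,numpy as np
a=cv2.imread('pics/top0.png')[100:270,60:460];b=cv2.imread('pics/side0.png')[80:310,110:450]
a=cv2.resize(a,(780,331));b=cv2.resize(b,(390,264));c=np.zeros((595,780,3),'u1');c[:331]=a;c[331:,:390]=b;cv2.imwrite('pics/v1.png',c)"
```

```text
(no output)
```

View pics/v1.png

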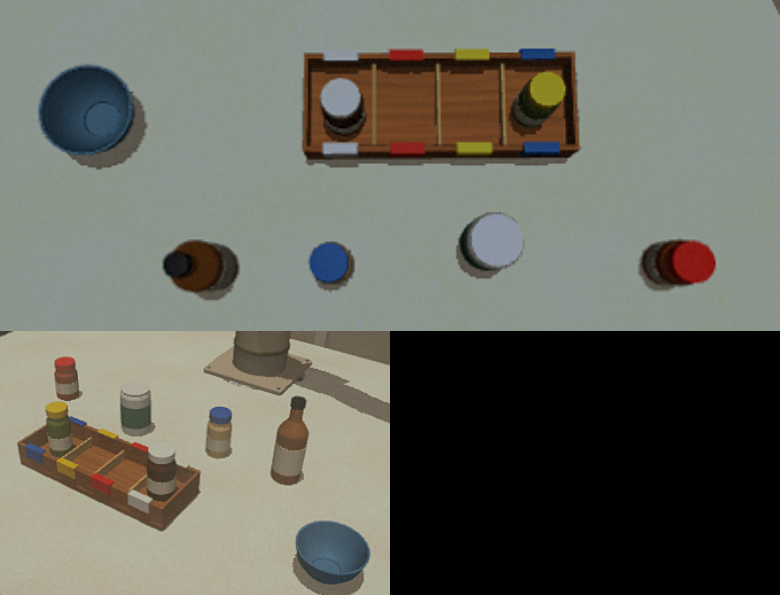

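The picture shows the bays in order white, red, yellow, blue from left to right. The yellow jar stands in the blue bay at about (345,150), and the blue jar (230,236) and red jar (410,232) stand on the worktop. The network positions agree with this between the two cameras. I'll close the jaws along x and set out for the yellow jar.

```bash
python3 -m pendant '[[-0.6,-0.6,0,0,0,1,1],[-1.4,-1.4,0,0,0,2.3,1],[-2.2,-2.2,0,0,0,3.6,1],[-3,-3,0,0,0,4.9,1],[-3.8,-3.8,0,0,0,6.2,1],[-4.6,-4.6,0,0,0,7.5,1],[-5.4,-5.4,0,0,0,8.8,1],[-6.2,-6.2,0,0,0,9.6,1],[-6.4,-6.4,0,0,0,9.6,1],[-6.4,-6.4,0,0,0,9.6,1]]' 60; python3 -c "
from h import *
print(manip.tip_reach); o=manip.get_obs(); print(o['position'],R.from_quat(o['ee_rot']).as_matrix().round(3),o['joint_pos'].round(2))"
```

```text
clock: 2.55
position: [0.3817, 0.2231, 0.2455]
ee_rot: [0.708, 0.706, 0.0, -0.0]
ft_force: [0.2, 0.8, 0.3]
grip_width: 0.999
grasp_force: 0.0
0.014
[0.38168183 0.22314398 0.24545526] [[ 0.002  1.     0.   ]
 [ 1.    -0.002  0.001]
 [ 0.001  0.    -1.   ]] [-0.97 -0.1   0.32  1.93  0.03  1.3  -0.66]
```

```bash
python3 -m pendant '[[-0.8,0.5,0,0,0,0,1],[-1.8,1.1,0,0,0,0,0.6],[-2.8,1.8,0,0,0,0,0.6],[-3.8,2.4,0,0,0,0,0.6],[-4.8,3,0,0,0,0,0.6],[-5.8,3.6,0,0,0,0,0.6],[-6.8,4.3,0,0,0,0,0.6],[-7.5,4.7,0,0,0,0,0.6],[-7.64,4.81,0,0,0,0,0.6],[-7.64,4.81,0,0,0,0,0.6]]' 60; cat > look.py <<'E'
import sys
from h import *
o=manip.get_obs(); cal=manip.get_calibration('wrist'); p,d=manip.camera('wrist'); cv2.imwrite('pics/%s.png'%sys.argv[1],p[:,:,::-1])
print(o['position'].round(4),o['grip_width'])
for t in sys.argv[2:]:
    for x in manip.trace(t,'wrist')[:1]:
        P=pts('wrist',d,x['pixels'],cal)
        if len(P)==0: continue
        zt=np.percentile(P[:,2],95); T=P[P[:,2]>zt-.006]
        print(t,round(x['p'],2),'ztop',zt.round(3),'mid',((T.min(0)+T.max(0))/2).round(4),'ext',np.ptp(T,axis=0).round(3))
E
python3 look.py w1 jar_yellow bay_blue bay_yellow
```

```text
clock: 3.8
position: [0.6219, -0.1571, 0.2445]
ee_rot: [0.707, 0.707, -0.0, -0.001]
ft_force: [-0.6, 0.6, -0.1]
grip_width: 0.804
grasp_force: 0.0
[ 0.6219 -0.1571  0.2445] 0.8043296470936531
jar_yellow 0.76 ztop 0.125 mid [ 0.6216 -0.1585  0.1226] ext [0.042 0.043 0.007]
bay_blue 0.67 ztop 0.06 mid [ 0.6253 -0.1644  0.0579] ext [0.137 0.047 0.007]
bay_yellow 0.78 ztop 0.06 mid [ 0.6255 -0.0782  0.0583] ext [0.137 0.045 0.006]
```

View pics/w1.png

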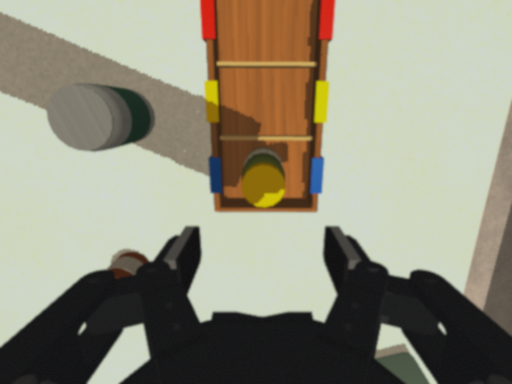

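The wrist picture shows the yellow jar at (264,182), centred between the jaws in the blue-clip bay. The measured position agrees to about 1 mm, so I'll descend and grip.

```bash
python3 -m pendant '[[0,0,0.7,0,0,0,0.6],[-0.03,0,1.6,0,0,0,0.6],[-0.03,0,2.4,0,0,0,0.6],[-0.03,0,3.1,0,0,0,0.6],[-0.03,0,3.43,0,0,0,0.6],[-0.03,0,3.43,0,0,0,0.6],[-0.03,0,3.43,0,0,0,-1],[-0.03,0,3.43,0,0,0,-1],[-0.03,0,3.43,0,0,0,-1],[-0.03,0,3.43,0,0,0,-1]]' 60
```

```text
clock: 5.25
position: [0.6227, -0.1607, 0.0759]
ee_rot: [0.708, 0.707, 0.001, 0.001]
ft_force: [-0.5, 1.1, 5.9]
grip_width: 0.546
grasp_force: 61.0
```

```bash
python3 -m pendant '[[0,0,-0.3,0,0,0,-1],[0,0,-0.8,0,0,0,-1],[0,0,-1.3,0,0,0,-1],[0.2,0,-1.5,0,0,0,-1],[0.7,0.07,-1.6,0,0,0,-1],[1.2,0.07,-1.6,0,0,0,-1],[1.5,0.07,-1.6,0,0,0,-1],[1.64,0.07,-1.6,0,0,0,-1],[1.64,0.07,-1.6,0,0,0,-1],[1.64,0.07,-1.6,0,0,0,-1]]' 60; python3 look.py w2 jar_yellow bay_yellow
```

```text
clock: 6.5
position: [0.6249, -0.0797, 0.1538]
ee_rot: [0.708, 0.706, -0.0, 0.0]
ft_force: [0.2, -0.5, -2.8]
grip_width: 0.548
grasp_force: 61.3
[ 0.6249 -0.0797  0.1538] 0.5477353025490154
jar_yellow 0.71 ztop 0.203 mid [ 0.6233 -0.0694  0.2083] ext [0.04  0.026 0.023]
bay_yellow 0.6 ztop 0.06 mid [ 0.6254 -0.0796  0.0579] ext [0.137 0.046 0.007]
```

```bash
python3 -m pendant '[[0,0,0.3,0,0,0,-1],[0,0,0.7,0,0,0,-1],[0,0,1.1,0,0,0,-1],[0,0,1.35,0,0,0,-1],[0,0,1.47,0,0,0,-1],[0,0,1.54,0,0,0,-1],[0,0,1.54,0,0,0,-1],[0,0,1.54,0,0,0,-1],[0,0,1.54,0,0,0,-1],[0,0,1.54,0,0,0,-1]]' 60
```

```text
clock: 7.9
position: [0.6252, -0.0784, 0.077]
ee_rot: [0.708, 0.707, 0.0, 0.0]
ft_force: [0.6, -0.2, -1.9]
grip_width: 0.54
grasp_force: 61.3
```

```bash
python3 -m pendant '[[0,0,0.02,0,0,0,-1],[0,0,0.02,0,0,0,-1],[0,0,0.02,0,0,0,0.6],[0,0,0.02,0,0,0,0.6],[0,0,0.02,0,0,0,0.6],[0,0,0.02,0,0,0,0.6],[0,0,-0.4,0,0,0,0.6],[0,0,-1.2,0,0,0,0.6],[0,0,-2.2,0,0,0,0.6],[0,0,-2.8,0,0,0,0.6]]' 60;  python3 look.py w3 jar_yellow bay_yellow
```

```text
clock: 9.15
position: [0.6258, -0.0791, 0.2211]
ee_rot: [0.708, 0.706, 0.001, 0.001]
ft_force: [0.5, 0.8, 0.5]
grip_width: 0.802
grasp_force: 0.0
[ 0.6258 -0.0791  0.2211] 0.801934641063944
jar_yellow 0.63 ztop 0.125 mid [ 0.6241 -0.0765  0.1227] ext [0.042 0.043 0.007]
bay_yellow 0.73 ztop 0.06 mid [ 0.6255 -0.0786  0.0583] ext [0.137 0.044 0.006]
```

View pics/w3.png

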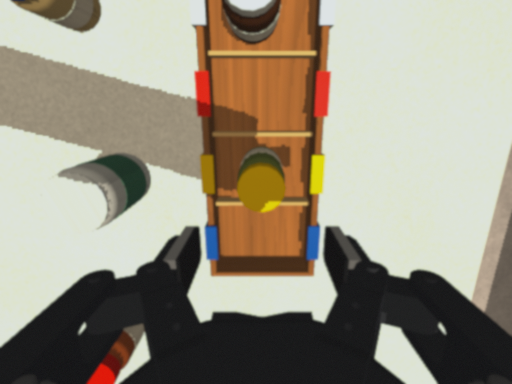

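The wrist picture shows the yellow jar at (260,185), upright in the yellow-clip bay. Next is the red jar.

```bash
python3 -m pendant '[[-0.5,-0.4,0,0,0,0,1],[-1.3,-1.1,0,0,0,0,1],[-2.2,-1.8,0,0,0,0,1],[-3.1,-2.5,0,0,0,0,1],[-4,-3.3,0,0,0,0,1],[-4.7,-3.9,0,0,0,0,1],[-4.94,-4.08,0,0,0,0,1],[-4.94,-4.08,0,0,0,0,1],[-4.94,-4.08,0,0,0,0,1],[-4.94,-4.08,0,0,0,0,1]]' 60; python3 look.py w4 jar_red
```

```text
clock: 10.55
position: [0.4218, -0.324, 0.2166]
ee_rot: [0.707, 0.707, -0.0, -0.0]
ft_force: [0.3, 0.9, 0.2]
grip_width: 1.0
grasp_force: 0.0
[ 0.4218 -0.324   0.2166] 0.9996581685098849
jar_red 0.69 ztop 0.097 mid [ 0.4186 -0.3251  0.0947] ext [0.048 0.048 0.007]
```

```bash
python3 -m pendant '[[0,0,0.7,0,0,0,1],[-0.03,-0.03,1.6,0,0,0,1],[-0.03,-0.04,2.4,0,0,0,1],[-0.03,-0.04,3,0,0,0,1],[-0.03,-0.04,3.3,0,0,0,1],[-0.03,-0.04,3.3,0,0,0,1],[-0.03,-0.04,3.3,0,0,0,-1],[-0.03,-0.04,3.3,0,0,0,-1],[-0.03,-0.04,3.3,0,0,0,-1],[-0.03,-0.04,3.3,0,0,0,-1]]' 60
```

```text
clock: 11.9
position: [0.4196, -0.3271, 0.0533]
ee_rot: [0.708, 0.707, 0.001, 0.001]
ft_force: [-1.7, 1.0, 9.6]
grip_width: 0.635
grasp_force: 62.1
```

```bash
python3 -m pendant '[[0,0,-0.3,0,0,0,-1],[0,0,-0.9,0,0,0,-1],[0,0,-1.7,0,0,0,-1],[0,0,-2.5,0,0,0,-1],[0.1,0.1,-3,0,0,0,-1],[0.5,0.3,-3.1,0,0,0,-1],[1.2,0.7,-3.1,0,0,0,-1],[2,1.2,-3.1,0,0,0,-1],[2.7,1.7,-3.1,0,0,0,-1],[3,1.9,-3.1,0,0,0,-1]]' 60;  python3 -m pendant '[[0.5,0.3,0,0,0,0,-1],[1.2,0.7,0,0,0,0,-1],[2,1.2,0,0,0,0,-1],[2.8,1.7,0,0,0,0,-1],[3.4,2.05,0,0,0,0,-1],[3.65,2.2,0,0,0,0,-1],[3.68,2.22,0,0,0,0,-1],[3.68,2.22,0,0,0,0,-1],[3.68,2.22,0,0,0,0,-1],[3.68,2.22,0,0,0,0,-1]]' 60; python3 look.py w5 jar_red bay_red jar_yellow
```

```text
clock: 13.15
position: [0.5151, -0.1743, 0.2075]
ee_rot: [0.707, 0.708, 0.0, 0.0]
ft_force: [0.5, -0.9, -3.0]
grip_width: 0.629
grasp_force: 64.5
clock: 14.4
position: [0.625, 0.0062, 0.207]
ee_rot: [0.708, 0.706, 0.0, 0.0]
ft_force: [0.2, 0.2, -2.7]
grip_width: 0.63
grasp_force: 64.5
[0.625  0.0062 0.207 ] 0.6300227352546404
jar_red 0.63 ztop 0.251 mid [0.6238 0.0151 0.2602] ext [0.047 0.034 0.031]
bay_red 0.98 ztop 0.06 mid [0.6258 0.0062 0.0579] ext [0.137 0.045 0.007]
```

View pics/w5.png

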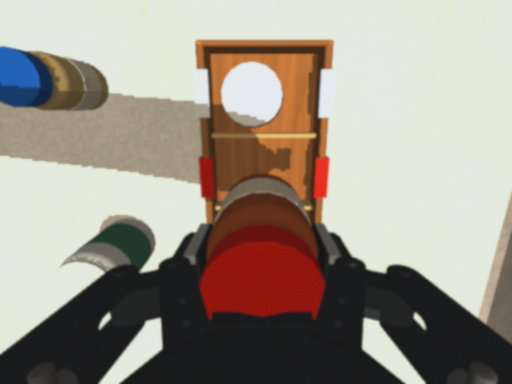

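The wrist picture shows the red jar held upright between the jaws at (263,270), centred on the red clips. The white jar at (251,93) is clear of it, so I'll lower.

```bash
python3 -m pendant '[[0,0,0.5,0,0,0,-1],[0,0,1.1,0,0,0,-1],[0,0,1.7,0,0,0,-1],[0,0,2.3,0,0,0,-1],[0,0,2.6,0,0,0,-1],[0,0,2.72,0,0,0,-1],[0,0,2.77,0,0,0,-1],[0,0,2.77,0,0,0,-1],[0,0,2.77,0,0,0,-1],[0,0,2.77,0,0,0,-1]]' 60
```

```text
clock: 15.85
position: [0.6254, 0.007, 0.0687]
ee_rot: [0.708, 0.707, 0.0, 0.0]
ft_force: [-0.5, 0.1, -2.6]
grip_width: 0.63
grasp_force: 64.5
```

```bash
python3 -m pendant '[[0,0,0.03,0,0,0,-1],[0,0,0.03,0,0,0,-1],[0,0,0.03,0,0,0,0.65],[0,0,0.03,0,0,0,0.65],[0,0,0.03,0,0,0,0.65],[0,0,0.03,0,0,0,0.65],[0,0,-0.4,0,0,0,0.65],[0,0,-1.2,0,0,0,0.65],[0,0,-2.2,0,0,0,0.65],[0,0,-3,0,0,0,0.65]]' 60;  python3 look.py w6 jar_red bay_red jar_white
```

```text
clock: 17.1
position: [0.6255, 0.0066, 0.222]
ee_rot: [0.708, 0.706, 0.001, 0.001]
ft_force: [0.9, 0.5, -0.2]
grip_width: 0.829
grasp_force: 0.0
[0.6255 0.0066 0.222 ] 0.8290879756574645
jar_red 0.9 ztop 0.112 mid [0.6241 0.0087 0.1097] ext [0.049 0.049 0.007]
bay_red 0.96 ztop 0.06 mid [0.6258 0.0061 0.0582] ext [0.137 0.045 0.006]
jar_white 0.62 ztop 0.117 mid [0.616  0.0872 0.1163] ext [0.047 0.047 0.005]
```

```bash
python3 -m pendant '[[0.2,-0.4,0,0,0,0,1],[0.5,-1.1,0,0,0,0,1],[0.9,-2,0,0,0,0,1],[1.3,-2.9,0,0,0,0,1],[1.7,-3.7,0,0,0,0,1],[1.87,-4.05,0,0,0,0,1],[1.87,-4.09,0,0,0,0,1],[1.87,-4.09,0,0,0,0,1],[1.87,-4.09,0,0,0,0,1],[1.87,-4.09,0,0,0,0,1]]' 60; python3 look.py w7 jar_blue
```

```text
clock: 18.55
position: [0.4212, 0.1004, 0.2181]
ee_rot: [0.708, 0.706, -0.0, 0.0]
ft_force: [-0.1, 0.3, -0.4]
grip_width: 1.0
grasp_force: 0.0
[0.4212 0.1004 0.2181] 0.999699659351786
jar_blue 0.71 ztop 0.102 mid [0.4201 0.1017 0.0998] ext [0.045 0.046 0.007]
```

```bash
python3 -m pendant '[[0,0,0.7,0,0,0,1],[0.03,-0.02,1.6,0,0,0,1],[0.03,-0.02,2.4,0,0,0,1],[0.03,-0.02,3,0,0,0,1],[0.03,-0.02,3.27,0,0,0,1],[0.03,-0.02,3.27,0,0,0,1],[0.03,-0.02,3.27,0,0,0,-1],[0.03,-0.02,3.27,0,0,0,-1],[0.03,-0.02,3.27,0,0,0,-1],[0.03,-0.02,3.27,0,0,0,-1]]' 60
```

```text
clock: 19.9
position: [0.4207, 0.1028, 0.056]
ee_rot: [0.708, 0.707, 0.001, 0.0]
ft_force: [-1.0, -0.4, 8.8]
grip_width: 0.588
grasp_force: 61.2
```

```bash
python3 -m pendant '[[0,0,-0.3,0,0,0,-1],[0,0,-0.9,0,0,0,-1],[0,0,-1.7,0,0,0,-1],[0,0,-2.5,0,0,0,-1],[-0.1,0.1,-3,0,0,0,-1],[-0.5,0.4,-3.1,0,0,0,-1],[-1.1,0.8,-3.1,0,0,0,-1],[-1.8,1.4,-3.1,0,0,0,-1],[-2.3,1.8,-3.1,0,0,0,-1],[-2.6,2,-3.1,0,0,0,-1]]' 60;  python3 -m pendant '[[-0.5,0.4,0,0,0,0,-1],[-1.1,0.9,0,0,0,0,-1],[-1.8,1.4,0,0,0,0,-1],[-2.4,1.85,0,0,0,0,-1],[-2.7,2.07,0,0,0,0,-1],[-2.73,2.09,0,0,0,0,-1],[-2.73,2.09,0,0,0,0,-1],[-2.73,2.09,0,0,0,0,-1],[-2.73,2.09,0,0,0,0,-1],[-2.73,2.09,0,0,0,0,-1]]' 60; python3 look.py w8 jar_blue bay_blue
```

```text
clock: 21.15
position: [0.5199, -0.0296, 0.2105]
ee_rot: [0.708, 0.706, -0.0, 0.0]
ft_force: [0.0, 0.2, -3.4]
grip_width: 0.584
grasp_force: 64.3
clock: 22.4
position: [0.6239, -0.164, 0.2099]
ee_rot: [0.707, 0.707, 0.0, -0.0]
ft_force: [0.7, 0.1, -3.9]
grip_width: 0.586
grasp_force: 64.2
[ 0.6239 -0.164   0.2099] 0.5856472332159531
jar_blue 0.89 ztop 0.256 mid [ 0.6226 -0.1557  0.2624] ext [0.043 0.027 0.026]
bay_blue 0.57 ztop 0.06 mid [ 0.6253 -0.1639  0.058 ] ext [0.137 0.045 0.006]
```

View pics/w8.png

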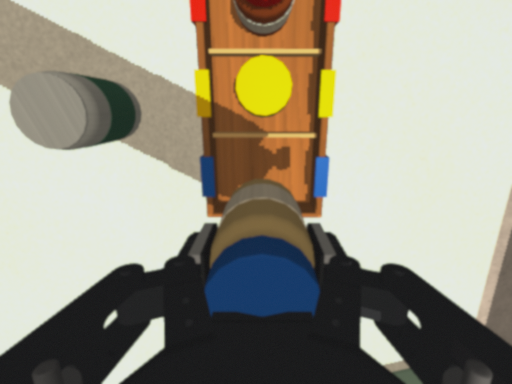

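The picture shows the blue jar upright in the jaws at (262,275), centred on the empty blue bay, with the yellow jar at (264,85). I'll lower it.

```bash
python3 -m pendant '[[0,0,0.5,0,0,0,-1],[0,0.02,1.1,0,0,0,-1],[0,0.02,1.7,0,0,0,-1],[0,0.02,2.3,0,0,0,-1],[0,0.02,2.6,0,0,0,-1],[0,0.02,2.72,0,0,0,-1],[0,0.02,2.77,0,0,0,-1],[0,0.02,2.77,0,0,0,-1],[0,0.02,2.77,0,0,0,-1],[0,0.02,2.77,0,0,0,-1]]' 60
```

```text
clock: 23.8
position: [0.6252, -0.1645, 0.0717]
ee_rot: [0.708, 0.707, 0.0, 0.0]
ft_force: [-0.6, -0.3, -3.4]
grip_width: 0.589
grasp_force: 64.1
```

```bash
python3 -m pendant '[[0,0,0.03,0,0,0,-1],[0,0,0.03,0,0,0,-1],[0,0,0.03,0,0,0,0.6],[0,0,0.03,0,0,0,0.6],[0,0,0.03,0,0,0,0.6],[0,0,0.03,0,0,0,0.6],[0,0,-0.4,0,0,0,0.6],[0,0,-1.2,0,0,0,0.6],[0,0,-2.2,0,0,0,0.6],[0,0,-3,0,0,0,0.6]]' 60; python3 - <<'E'
from h import *
from h import pts
for c in ['top','side']:
    cal=manip.get_calibration(c); p,d=manip.camera(c); cv2.imwrite(f'pics/{c}9.png',p[:,:,::-1])
    for t in ['jar_red','jar_blue','jar_yellow','jar_white','bottle','tin','bowl']:
        for x in manip.trace(t,c)[:1]:
            P=pts(c,d,x['pixels'],cal); zt=np.percentile(P[:,2],97); T=P[P[:,2]>zt-.008]
            print(c,t,round(x['p'],2),zt.round(3),((T.min(0)+T.max(0))/2).round(3))
a=cv2.imread('pics/side9.png')[80:310,110:450];cv2.imwrite('pics/v9.png',cv2.resize(a,(780,528)))
E
```

```text
clock: 25.05
position: [0.6251, -0.1651, 0.2251]
ee_rot: [0.708, 0.706, 0.001, 0.001]
ft_force: [1.1, -0.0, -0.0]
grip_width: 0.801
grasp_force: 0.0
top jar_red 0.88 0.114 [0.624 0.009 0.111]
top jar_blue 0.69 0.118 [ 0.561 -0.101  0.353]
top jar_yellow 0.79 0.126 [ 0.625 -0.076  0.124]
top jar_white 0.81 0.119 [0.616 0.086 0.116]
top bottle 0.68 0.183 [0.419 0.257 0.18 ]
top tin 0.54 0.108 [ 0.454 -0.076  0.106]
top bowl 0.66 0.063 [0.619 0.417 0.06 ]
side jar_red 0.96 0.111 [0.629 0.01  0.109]
side jar_blue 0.59 0.117 [ 0.627 -0.167  0.114]
side jar_yellow 0.79 0.124 [ 0.626 -0.077  0.121]
side jar_white 0.81 0.116 [0.618 0.089 0.113]
side bottle 0.83 0.18 [0.419 0.257 0.178]
side tin 0.73 0.107 [ 0.51  -0.061  0.105]
side bowl 0.57 0.061 [0.619 0.415 0.059]
```

View pics/v9.png

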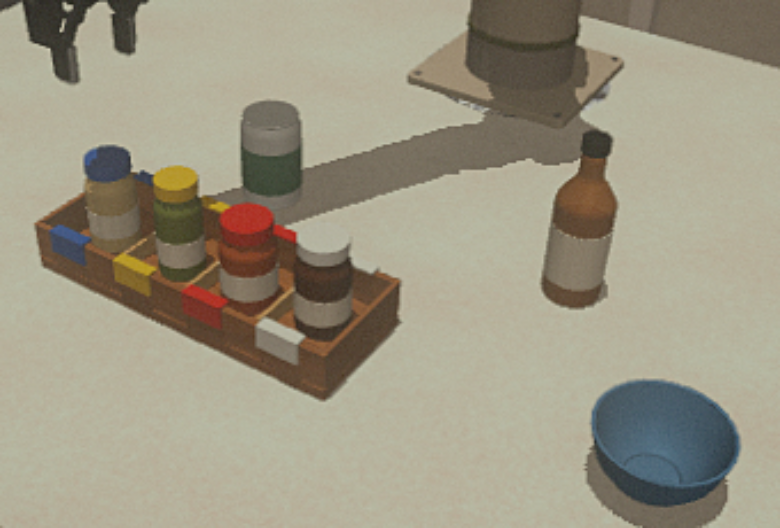

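The picture shows all four jars upright in their matching bays: blue (108,195), yellow (178,220), red (248,258) and white (323,280). The tin at (271,155), the bottle and the bowl are where they started, and the gripper is clear.

```bash
python3 -c "
from workcell import manip
print(manip.hand_in())"
```

```text
the job is handed in; nothing more can be done
None
```

I handed the job in at about 25 s of robot time: the yellow, red and blue jars stand upright in their matching bays, and the bottle, tin, bowl and white-lidded jar are where they were.

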